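# Sort the swapped paint pots, then stand the figure up for painting

## Task

The red, blue and yellow paint pots stand on each other's coasters. Swap them round so that each pot stands upright, wholly on the coaster of its own colour, parking one of them on the empty cork painting stand on the way; then stand the unpainted grey wizard upright on the cork stand, with its whole base on the cork. Keep the pots and the wizard upright all along, leave the finished brass knight and the glass of brushes where they are, and let go of everything.

Things in the scene. Friction and masses are not known exactly. Their poses are not given: they have to be found in the camera images.
- red_pot_center (a point): centre, half-way up, of the red paint pot: an upright closed cylinder of red plastic with a black neck and a thin white band, 34 mm across, 50 mm tall, about 60 g; its underside is 25 mm below this point; z points up out of the lid. It is round, so any grasp direction across it will do.
- blue_pot_center (a point): centre, half-way up, of the blue paint pot: an upright closed cylinder of blue plastic with a black neck and a thin white band, 34 mm across, 50 mm tall, about 60 g; its underside is 25 mm below this point; z points up out of the lid. It is round, so any grasp direction across it will do.
- yellow_pot_center (a point): centre, half-way up, of the yellow paint pot: an upright closed cylinder of yellow plastic with a black neck and a thin white band, 34 mm across, 50 mm tall, about 60 g; its underside is 25 mm below this point; z points up out of the lid. It is round, so any grasp direction across it will do.
- red_spot (a point): centre of the upper face of the red coaster: a fixed round disc with a red top 60 mm across (pale wood edge, 68 mm across), upper face 8 mm above the table; z points up.
- blue_spot (a point): centre of the upper face of the blue coaster: a fixed round disc with a blue top 60 mm across (pale wood edge, 68 mm across), upper face 8 mm above the table; z points up.
- yellow_spot (a point): centre of the upper face of the yellow coaster: a fixed round disc with a yellow top 60 mm across (pale wood edge, 68 mm across), upper face 8 mm above the table; z points up.
- stand_top (a point): centre of the upper face of the painting stand: a fixed round stand with a cork top 68 mm across on a black foot 80 mm across, upper face 18 mm above the table; empty at the start; z points up.
- wizard_center (a point): centre of the unpainted figure, a plain light-grey robed wizard with a pointed hat, 80 mm tall, about 60 g, on a round base 40 mm across and 5 mm thick; this point is on its axis, half-way up, 40 mm above its underside; z points up. Between 22 and 48 mm above its underside the robe is a round column 22 mm across, to be gripped from any side (the hat brim, 62 mm up, is 24 mm across).
- knight_center (a point): centre of the finished figure, a knight in brass and steel with a purple cloak, shield and plume on a black base, to be left alone: 80 mm tall, about 70 g, on a round base 40 mm across and 5 mm thick; this point is on its axis, half-way up, 40 mm above its underside; z points up. It is loose and can be knocked over.
- glass_center (a point): centre of the clear drinking glass full of paint brushes, to be left alone: 70 mm across and 95 mm tall, this point 47.5 mm above its underside; the brushes lean out to 45 mm from its axis and reach 200 mm above the table.
Not all that is in view belongs to the job. Of the things that look like the part that bears red_pot_center, the largest one is meant.

How it is judged (in metres and radians):
On the way, in this order (a step that is already met when the one before it is completed fails the run):
1. one of the paint pots stands, let go, on the cork stand (((horizontal distance between red_pot_center and stand_top below 0.02 m and z of red_pot_center in the frame of stand_top between 0.017 and 0.031 m and angle between red_pot_center's own z axis and vertical below 0.15 rad and linear speed of red_pot below 0.03 m/s and contact force between the fingers and red_pot below 0.2 N) or (horizontal distance between blue_pot_center and stand_top below 0.02 m and z of blue_pot_center in the frame of stand_top between 0.017 and 0.031 m and angle between blue_pot_center's own z axis and vertical below 0.15 rad and linear speed of blue_pot below 0.03 m/s and contact force between the fingers and blue_pot below 0.2 N) or (horizontal distance between yellow_pot_center and stand_top below 0.02 m and z of yellow_pot_center in the frame of stand_top between 0.017 and 0.031 m and angle between yellow_pot_center's own z axis and vertical below 0.15 rad and linear speed of yellow_pot below 0.03 m/s and contact force between the fingers and yellow_pot below 0.2 N))), for 0.2 s.
2. all three pots stand, let go, on the coasters of their own colours (horizontal distance between red_pot_center and red_spot below 0.013 m and z of red_pot_center in the frame of red_spot between 0.017 and 0.031 m and angle between each of red_pot_center, blue_pot_center, yellow_pot_center's own z axis and vertical below 0.15 rad and horizontal distance between blue_pot_center and blue_spot below 0.013 m and z of blue_pot_center in the frame of blue_spot between 0.017 and 0.031 m and horizontal distance between yellow_pot_center and yellow_spot below 0.013 m and z of yellow_pot_center in the frame of yellow_spot between 0.017 and 0.031 m and linear speed of each of red_pot, blue_pot, yellow_pot below 0.03 m/s and contact force between the fingers and red_pot below 0.2 N and contact force between the fingers and blue_pot below 0.2 N and contact force between the fingers and yellow_pot below 0.2 N), for 0.2 s.
At the end, for the whole second after the job is handed in: Each pot stands upright (within 0.15 rad) with its centre within 13 mm of the centre of its own colour's coaster, and the grey wizard stands upright (within 0.15 rad) with its centre within 15 mm of the centre of the cork stand; all are at rest and let go (all of step 2 and horizontal distance between wizard_center and stand_top below 0.015 m and z of wizard_center in the frame of stand_top between 0.032 and 0.046 m and angle between wizard_center's own z axis and vertical below 0.15 rad and linear speed of wizard below 0.03 m/s and contact force between the fingers and wizard below 0.2 N); the robot touches nothing.
It fails at once if a paint pot or the wizard is tipped by more than 0.6 rad (angle between any of red_pot_center, blue_pot_center, yellow_pot_center, wizard_center's own z axis and vertical above 0.6 rad).
It fails at once if the finished knight is moved by more than 20 mm or tipped (distance of knight_center from where it was at the start of the episode above 0.02 m or angle between knight_center's own z axis and vertical above 0.4 rad).
It fails at once if the glass of brushes is moved by more than 20 mm or tipped (distance of glass_center from where it was at the start of the episode above 0.02 m or angle between glass_center's own z axis and vertical above 0.4 rad).
It also fails if it takes over 136 s, if anything falls off the work surface, if the arm or the gripper's body presses on something with over 40 N, if the wrist force passes 120 N, or if a joint passes its speed limit or range.

## Robot

A 7-joint arm with a two-finger parallel gripper is mounted at the origin on the work surface. World frame = base frame: x ahead of the robot, y to its left, z up, the work surface at z = 0. Lengths are in mm, angles in rad, forces in N, time in s.
With the tool pointing down it reaches from about 400 to 850 mm from the base axis. Payload 10.4 kg.
Tool frame: the origin (TCP) lies at the very end of the fingers, on their centre line; the grasp point (between the pads) lies 19 mm behind it; z points along the fingers, y is the line along which they close (so a half turn about z gives the same grasp; the last joint's range is limited). The gripper opens to 85 mm and grips with 20 to 120 N. Pads are 22 mm wide; open, the fingers measure 114 mm over their backs; the gripper's body (76 mm by 85 mm) begins 54 mm behind the grasp point. The pads swing forward as they close: fully open they stand 13 mm farther back than shut.
Start: joints at [-1.134, 0.332, -0.065, 1.46, 0.022, 1.35, -0.088], TCP at [277.346, 560.116, 231.338] pointing down, gripper open.
Joint ranges: [-2.6, 2.6], [-0.5, 2.12], [-1.47, 1.34], [0.16, 2.42], [-1.27, 4.41], [0.06, 2.06], [-2.6, 2.6]. Speed limits (rad/s): [2.22, 2.22, 2.79, 2.79, 3.14, 3.14, 3.14].

## Interface

Orientations are given as a unit quaternion [w, x, y, z].
In Python, from bench import env, optics gives the robot as it stands.
- The arm moves only by the tool servo_tool, never from a script. Its argument "steps" is a list of rows, each an object with "claw": the closure, from -1 (fully open) to 1 (shut), so that 0 is half open; "translation": the shift along the tool's x, y, z in mm, a list of three; "rot": the turn, a rotation vector about the tool's x, y, z in rad, a list of three. In form: [{"claw": claw, "translation": [x, y, z], "rot": [ax, ay, az]}, ...]. A call has 1 to 12 rows; each row is the pose to reach, as a shift and turn from the pose commanded when the call began, along the tool's axes at that moment; what a row does not reach only later rows make up. A row lasts 1/12 s, in which the tool goes at most 41.7 mm and 7.16 degrees, less where a joint would pass 70% of its speed; a pose out of reach is approached as far as the arm can. A call with a gripper value outside its range is refused whole. The fingers move at their own pace and stop on an object; "force" is the grip in N (left out, the last holds). Time passes only in rows, so rows that repeat a pose let the fingers close. It gives the time, the measured TCP pose, the force, the opening and the grip force at its end, in the units of the state.
- env.get_obs(): the state, without advancing time (a new reading comes with each control period).
- optics.read_camera(name): name is "scene" or "top"; returns the picture (400x640x3 uint8, red, green, blue); there is no depth.
- optics.camera_params(name): a dict with "fov_y" (degrees; the focal length in pixels is half the picture's height over the tangent of half this angle, whatever the lens; pixels are square), "cx", "cy" (the principal point, pixels), "rvec" (rotation vector, rad) and "tvec" (3), from world to camera coordinates, as OpenCV has them. Camera axes: x right, y down, z forward; pixel columns grow to the right and rows downward; lengths in mm; the calibration is good to about 2 mm. A picture is of the moment at which its call begins. camera_params takes no time and is no camera call.
- env.job_done(): hands the job in; it is judged then, once.
The state is a dict: "time": time; "qpos": joint angles; "dq": joint speeds; "joint_efforts": joint torques, N m; "tool_pos": TCP position; "tool_rot": TCP orientation; "contact_force": force on the tool from outside, world axes, zero at the start; "wrist_torque": the same for the moment, N m; "grip_width": finger opening in mm; "grasp_force": force on a finger pad.
Only numpy, scipy, OpenCV 4.12 (cv2) and the standard library are available. Lean on these libraries where they do the work, as an engineer would, in place of code of your own. Each camera call takes 0.05 s, during which the arm holds its last target. There are 200 camera calls.

## Working session

There is one attempt and no reset: what is moved stays moved. The work goes in short steps, Python scripts to look and compute and a tool call to move; the robot and the scene stay as the last step left them, time stands still between calls to the robot, and variables do not carry over. Pictures are saved under pics/ and viewed, at most 14 in all, crops included, and the job is handed in when it is done.

Besides the shell and the picture viewer there is one more tool, called after ">>>" as a command line: name --argument value ..., lists and objects as JSON in quotes. servo_tool: Moves the arm, as the interface text tells. Its arguments: {"type":"object","properties":{"steps":{"type":"array","items":{"type":"object","properties":{"claw":{"type":"number"},"translation":{"type":"array","items":{"type":"number"}},"rot":{"type":"array","items":{"type":"number"}}}}},"force":{"type":"number"}},"required":["steps"]}

```bash
mkdir -p pics; cat > h.py <<'E'
import numpy as np, cv2
from bench import env, optics
def snap(n,f):
    im=optics.read_camera(n); cv2.imwrite('pics/'+f,im[:,:,::-1]); return im
def cam(n):
    p=optics.camera_params(n); f=200/np.tan(np.radians(p['fov_y'])/2)
    K=np.array([[f,0,p['cx']],[0,f,p['cy']],[0,0,1]]); R=cv2.Rodrigues(np.array(p['rvec'],float))[0]
    return K,R,np.array(p['tvec'],float).ravel(),p
def ray(n,u,v,z):
    K,R,t,_=cam(n); c=-R.T@t; d=R.T@np.linalg.inv(K)@[u,v,1]
    return c+d*(z-c[2])/d[2]
def proj(n,P):
    K,R,t,_=cam(n); q=K@(R@np.array(P,float)+t); return q[:2]/q[2]
E
python3 - <<'E'
from h import *
snap('top','t0.png');snap('scene','s0.png')
for n in('top','scene'):
    K,R,t,p=cam(n);print(n,p,-R.T@t)
print(env.get_obs())
E
```

```text
top {'fov_y': 50.17826868084163, 'cx': 316.7555038018951, 'cy': 205.6418265845372, 'rvec': array([ 2.15282914, -2.16321232,  0.15219258]), 'tvec': array([-15.0089543 , 565.69269186, 900.30921099])} [443.00321161  -8.40101195 966.67871768]
scene {'fov_y': 56.2024436454583, 'cx': 319.4791166273986, 'cy': 197.82507396842624, 'rvec': array([ 1.3669039 ,  2.04018175, -0.99107249]), 'tvec': array([ 202.43079592, -277.95870083, 1207.89655798])} [1115.0249545   237.88718825  526.67105274]
{'time': 0.1, 'qpos': array([-1.13359815,  0.33280358, -0.06468628,  1.46083639,  0.02157134,
        1.34986117, -0.08849867]), 'dq': array([-0.00244315, -0.00188074, -0.00065568, -0.00333111, -0.00027569,
       -0.00113432, -0.00152047]), 'joint_efforts': array([ 9.51261427e-04, -6.26740551e+01,  4.88081994e-02, -3.92430854e+01,
        1.63751008e-02,  6.99028111e-03,  4.28624602e-07]), 'tool_pos': array([277.21514643, 559.80726863, 230.60861451]), 'tool_rot': array([-1.24168946e-04,  2.27878816e-01,  9.73689312e-01, -5.94531163e-04]), 'contact_force': array([-0.0866123 ,  0.13936685,  0.20620507]), 'wrist_torque': array([ 0.01379282, -0.02222319,  0.01048486]), 'grasp_force': 0.0, 'grip_width': 85.24062176833166}
```

View pics/t0.png

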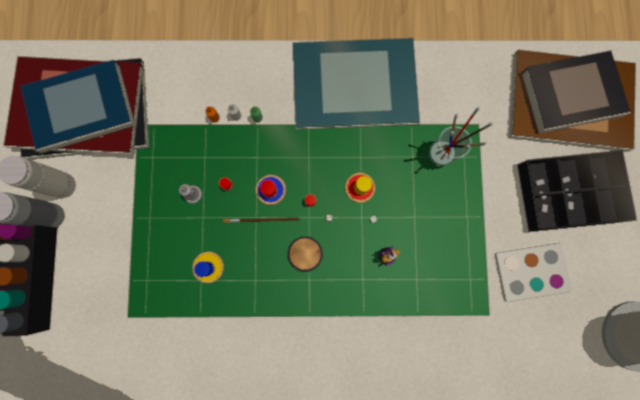

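View pics/s0.png

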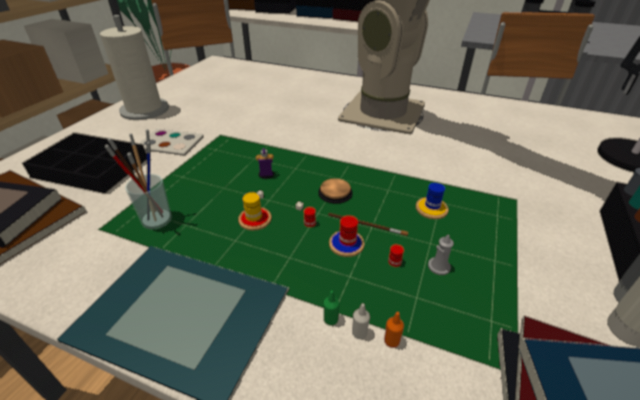

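In the top view the red candidates are (268,188), standing on the blue coaster and the largest; the small ones are (225,184) and (310,201). I choose (268,188). The blue pot is at (205,269) on yellow and the yellow pot at (363,184) on red. The stand is at (305,254), wizard (190,193), knight (388,256), glass (443,152). Next: a close crop and the measurements.

```bash
cat > m.py <<'E'
from h import *
HUE={'red':((0,8),(172,180)),'blue':((108,130),),'yellow':((20,32),)}
def mask(im,c,smin=130,vmin=60):
    h=cv2.cvtColor(im,cv2.COLOR_RGB2HSV); m=0
    for a,b in HUE[c]: m=m|cv2.inRange(h,(a,smin,vmin),(b,255,255))
    return m
def comps(m,box,amin=25):
    x0,y0,x1,y1=box; k=np.zeros_like(m);k[y0:y1,x0:x1]=m[y0:y1,x0:x1]
    n,l,s,c=cv2.connectedComponentsWithStats(k)
    return [(s[i],c[i].round(1),l==i) for i in range(1,n) if s[i][4]>=amin]
E
python3 - <<'E'
from m import *
t=cv2.imread('pics/t0.png')[:,:,::-1].copy();s=cv2.imread('pics/s0.png')[:,:,::-1].copy()
for n,im,box in(('top',t,(135,130,420,312)),('scene',s,(150,140,510,300))):
    for c in HUE:
        for st,ce,l in comps(mask(im,c),box):
            print(n,c,st,ce,'z8',ray(n,*ce,8).round(1)[:2],'z58',ray(n,*ce,58).round(1)[:2])
# outer disc via non-green
h=cv2.cvtColor(t,cv2.COLOR_RGB2HSV)
ng=255-cv2.inRange(h,(45,90,20),(85,255,255)); 
for nm,(x,y),z in(('bluesp',(270,190),4),('redsp',(360,187),4),('yelsp',(207,267),4),('stand',(305,254),9),('wiz',(190,193),0),('knight',(388,256),0)):
    for st,ce,l in comps(ng,(x-30,y-30,x+30,y+30),60):
        ct=max(cv2.findContours(l.astype('uint8'),0,1)[0],key=cv2.contourArea);(cx,cy),r=cv2.minEnclosingCircle(ct)
        print(nm,st,ce,(round(cx,1),round(cy,1),round(r,1)),ray('top',cx,cy,z).round(1))
crop=t[130:312,150:420];cv2.imwrite('pics/c0.png',cv2.resize(crop,None,fx=2.9,fy=2.9,interpolation=2)[:,:,::-1])
print(proj('top',[450,0,0]),proj('top',[460,0,0]))
E
```

```text
top red [348 175  25  25 233] [356.8 189.4] z8 [ 606.4 -109.4] z58 [ 597.9 -104.2]
top red [219 178  13  12 116] [225.2 183.5] z8 [621.1 190. ] z58 [611.9 179.6]
top red [261 181  15  16 192] [268.2 188.4] z8 [609.5  92.2] z58 [600.8  86.9]
top red [305 195  11  11  99] [309.9 200.1] z8 [582.2  -2.5] z58 [574.9  -2.9]
top blue [259 178  24  24 176] [274.  190.8] z8 [603.9  78.9] z58 [595.5  74.4]
top blue [195 262  18  15 210] [203.3 268.7] z8 [429.6 234.1] z58 [430.3 221.4]
top yellow [355 176  17  18 231] [363.1 184.4] z8 [ 617.9 -124. ] z58 [ 608.8 -118. ]
top yellow [193 252  30  31 409] [210.2 265.5] z8 [436.6 219. ] z58 [436.9 207.2]
scene red [304 207  12  20 188] [309.4 216.4] z8 [570.1  -7.9] z58 [622.6  15.8]
scene red [240 209  29  18 213] [255.2 219.2] z8 [ 621.4 -109. ] z58 [669.  -75.6]
scene red [340 216  19  29 423] [348.4 229. ] z8 [575.6  80.8] z58 [627.6  95.9]
scene red [389 245  15  21 245] [395.7 254.9] z8 [609.3 186.1] z58 [658.1 191.1]
scene blue [427 183  18  21 286] [435.1 192.7] z8 [384.9 224.7] z58 [455.3 226. ]
scene blue [332 233  29  19 235] [344.9 244.
[... 240 characters left out ...]
270.3 189.3] (270.4, 189.3, 15.7) [608.1  87.7   4. ]
bluesp [240 218  59   2 101] [272.5 218.6] (269.0, 218.5, 29.0) [541.1  90.1   4. ]
redsp [344 172  32  31 759] [359.7 187.2] (359.6, 187.4, 15.6) [ 611.7 -116.3    4. ]
yelsp [192 251  32  33 825] [207.6 266.9] (207.5, 266.6, 16.4) [434.2 226.    4. ]
stand [288 237  35  35 970] [304.7 253.8] (304.7, 253.6, 17.7) [461.6   9.4   9. ]
wiz [179 184  23  20 345] [190.3 192.8] (189.7, 192.6, 12.1) [601.8 272.1   0. ]
knight [379 246  21  21 290] [388.5 255.2] (389.4, 255.3, 10.9) [ 457.  -181.1    0. ]
knight [374 266  44  20  68] [402.3 277.9] (395.9, 275.5, 22.2) [ 412.1 -194.5    0. ]
[308.98427533 258.89014711] [308.97073548 254.40843464]
```

View pics/c0.png

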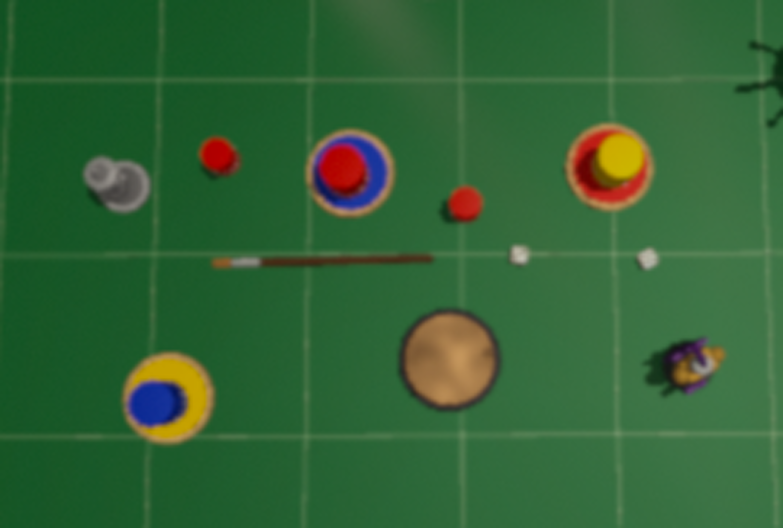

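Crop confirms it: the pot on the blue coaster is the large red one, the other reds are smaller loose ones without a coaster. Cross-check in the scene view before moving.

```bash
python3 - <<'E'
from m import *
from scipy.spatial.transform import Rotation as Ro
s=cv2.imread('pics/s0.png')[:,:,::-1].copy()
h=cv2.cvtColor(s,cv2.COLOR_RGB2HSV)
for nm,P in dict(red=[601,87,58],blue=[430,222,58],yel=[609,-119,58],redsp=[611.7,-116.3,8],bluesp=[608,88,8],yelsp=[434,226,8],stand=[461.6,9.4,18],wizbase=[598,260,5],kn=[457,-181,5]).items():
    p=proj('scene',P).round(1); e=[proj('scene',np.array(P)+[17*a,17*b,0]).round(0) for a,b in((0,1),(0,-1))]
    print(nm,p,*e,'top',proj('top',P).round(1))
ng=255-cv2.inRange(h,(45,80,15),(88,255,255))
for x,y in((345,235),(254,210),(433,200),(335,189),(441,255)):
    print([ (st,ce) for st,ce,l in comps(ng,(x-25,y-32,x+25,y+25),150)])
o=env.get_obs()['tool_rot'];print(Ro.from_quat(o[[1,2,3,0]]).as_matrix().round(3))
c=s[160:290,225:470];cv2.imwrite('pics/c1.png',cv2.resize(c,None,fx=3.2,fy=3.2,interpolation=2)[:,:,::-1])
E
```

```text
red [348.5 218.9] [357. 221.] [340. 217.] top [268.2 188.3]
blue [435.  185.6] [443. 187.] [427. 184.] top [203.  268.9]
yel [251.4 195.8] [259. 198.] [244. 194.] top [363.6 184.3]
redsp [254.5 215.5] [262. 218.] [248. 214.] top [359.8 187.1]
bluesp [346.5 240.4] [355. 243.] [338. 238.] top [270. 189.]
yelsp [432.2 205.4] [440. 207.] [424. 204.] top [207.  266.7]
stand [335.2 186.3] [342. 188.] [328. 185.] top [304.6 253.6]
wizbase [436.4 263.1] [446. 266.] [427. 260.] top [194.4 193.9]
kn [263.4 172. ] [270. 174.] [257. 171.] top [389.8 255.3]
[(array([ 328,  213,   42,   44, 1165], dtype=int32), array([346.9, 236.2]))]
[(array([238, 190,  34,  41, 961], dtype=int32), array([253.7, 211.9]))]
[(array([ 408,  168,   50,   52, 1550], dtype=int32), array([434.1, 190. ]))]
[(array([321, 157,  39,   9, 188], dtype=int32), array([345.6, 159.5])), (array([319, 178,  33,  25, 665], dtype=int32), array([334.9, 190. ]))]
[(array([428, 235,  26,  40, 632], dtype=int32), array([441.4, 256.6]))]
[[-0.896  0.444 -0.001]
 [ 0.444  0.896 -0.001]
 [-0.    -0.001 -1.   ]]
```

View pics/c1.png

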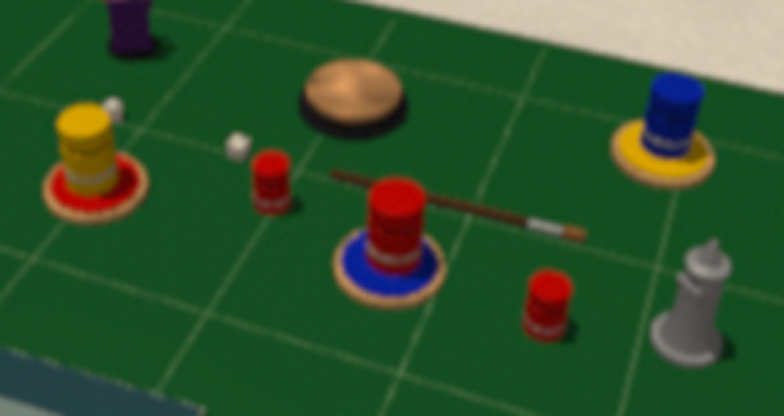

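Measurements agree in both views: pots red (601,87), blue (430,223), yellow (609,-119); coasters red (612,-116), blue (608,88), yellow (434,226); stand (462,9); wizard (597,264). Moving above the red pot.

>>> servo_tool --steps '[{"claw":-1,"translation":[-40,-22,6],"rot":[0,0,-0.1]},{"claw":-1,"translation":[-80,-45,12],"rot":[0,0,-0.2]},{"claw":-1,"translation":[-500,-280,90],"rot":[0,0,-0.46]},{"claw":-1,"translation":[-500,-280,90],"rot":[0,0,-0.46]},{"claw":-1,"translation":[-500,-280,90],"rot":[0,0,-0.46]},{"claw":-1,"translation":[-500,-280,90],"rot":[0,0,-0.46]},{"claw":-1,"translation":[-500,-280,90],"rot":[0,0,-0.46]},{"claw":-1,"translation":[-500,-280,90],"rot":[0,0,-0.46]},{"claw":-1,"translation":[-500,-280,90],"rot":[0,0,-0.46]},{"claw":-1,"translation":[-500,-280,90],"rot":[0,0,-0.46]},{"claw":-1,"translation":[-500,-280,90],"rot":[0,0,-0.46]},{"claw":-1,"translation":[-500,-280,90],"rot":[0,0,-0.46]}]' --force 30

```text
time: 1.1
tool_pos: [554.7, 154.1, 154.3]
tool_rot: [-0.0, -0.0, 1.0, 0.0]
contact_force: [1.0, 0.3, 0.8]
grip_width: 85.7
grasp_force: 0.0
```

>>> servo_tool --steps '[{"claw":-1,"translation":[0,0,0],"rot":[0,0,0]},{"claw":-1,"translation":[0,0,0],"rot":[0,0,0]},{"claw":-1,"translation":[0,0,0],"rot":[0,0,0]}]'

```text
time: 1.35
tool_pos: [553.8, 156.3, 154.4]
tool_rot: [-0.0, 0.0, 1.0, 0.0]
contact_force: [-0.2, 0.7, -1.3]
grip_width: 85.7
grasp_force: 0.0
```

>>> servo_tool --steps '[{"claw":-1,"translation":[-25,-35,10],"rot":[0,0,0]},{"claw":-1,"translation":[-47,-69,20],"rot":[0,0,0]},{"claw":-1,"translation":[-47,-69,45],"rot":[0,0,0]},{"claw":-1,"translation":[-47,-69,65],"rot":[0,0,0]},{"claw":-1,"translation":[-47,-69,65],"rot":[0,0,0]},{"claw":-1,"translation":[-47,-69,65],"rot":[0,0,0]},{"claw":-1,"translation":[-47,-69,65],"rot":[0,0,0]}]'

```text
time: 1.93
tool_pos: [601.4, 88.8, 91.1]
tool_rot: [0.001, -0.001, 1.0, 0.001]
contact_force: [0.6, 0.7, 0.8]
grip_width: 85.4
grasp_force: 0.0
```

```bash
python3 - <<'E'
from h import *
s=snap('scene','s1.png');c=s[120:270,280:430];cv2.imwrite('pics/c2.png',cv2.resize(c,None,fx=4,fy=4,interpolation=2)[:,:,::-1])
print(env.get_obs()['tool_pos'])
E
```

```text
[601.6947392   88.60073771  91.49455212]
```

View pics/c2.png

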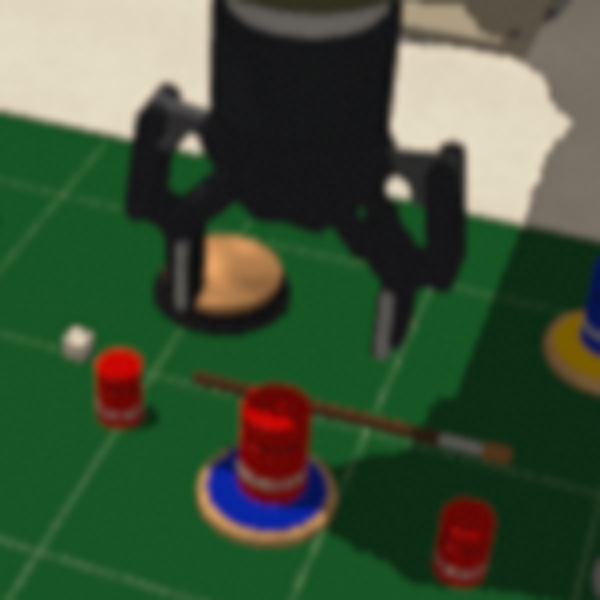

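The gripper is open above the red pot and straddles it (finger tips at crop (182,310) and (385,355), lid at (275,400)). Descend and close.

>>> servo_tool --steps '[{"claw":-1,"translation":[0,-1,30],"rot":[0,0,0]},{"claw":-1,"translation":[0,-1,55],"rot":[0,0,0]},{"claw":-1,"translation":[0,-1,74],"rot":[0,0,0]},{"claw":-1,"translation":[0,-1,74],"rot":[0,0,0]},{"claw":-1,"translation":[0,-1,74],"rot":[0,0,0]},{"claw":0.2,"translation":[0,-1,74],"rot":[0,0,0]},{"claw":0.5,"translation":[0,-1,74],"rot":[0,0,0]},{"claw":1,"translation":[0,-1,74],"rot":[0,0,0]},{"claw":1,"translation":[0,-1,74],"rot":[0,0,0]},{"claw":1,"translation":[0,-1,74],"rot":[0,0,0]},{"claw":1,"translation":[0,-1,74],"rot":[0,0,0]},{"claw":1,"translation":[0,-1,74],"rot":[0,0,0]}]' --force 25

```text
time: 2.98
tool_pos: [601.7, 86.3, 16.8]
tool_rot: [0.001, -0.0, 1.0, 0.0]
contact_force: [-1.0, -0.2, 6.3]
grip_width: 33.2
grasp_force: 24.4
```

>>> servo_tool --steps '[{"claw":1,"translation":[0,0,-20],"rot":[0,0,0]},{"claw":1,"translation":[0,0,-45],"rot":[0,0,0]},{"claw":1,"translation":[0,0,-70],"rot":[0,0,0]},{"claw":1,"translation":[30,-16,-70],"rot":[0,0,0]},{"claw":1,"translation":[65,-36,-70],"rot":[0,0,0]},{"claw":1,"translation":[100,-55,-70],"rot":[0,0,0]},{"claw":1,"translation":[125,-69,-70],"rot":[0,0,0]},{"claw":1,"translation":[140,-77,-70],"rot":[0,0,0]},{"claw":1,"translation":[140,-77,-70],"rot":[0,0,0]},{"claw":1,"translation":[140,-77,-50],"rot":[0,0,0]},{"claw":1,"translation":[140,-77,-30],"rot":[0,0,0]},{"claw":1,"translation":[140,-77,-30],"rot":[0,0,0]}]'

```text
time: 3.98
tool_pos: [459.6, 9.1, 43.3]
tool_rot: [-0.002, -0.0, 1.0, -0.0]
contact_force: [-1.8, 0.3, -0.8]
grip_width: 33.3
grasp_force: 25.1
```

>>> servo_tool --steps '[{"claw":1,"translation":[-2,0,8],"rot":[0,0,0]},{"claw":1,"translation":[-2,0,14],"rot":[0,0,0]},{"claw":1,"translation":[-2,0,17],"rot":[0,0,0]},{"claw":1,"translation":[-2,0,17],"rot":[0,0,0]},{"claw":1,"translation":[-2,0,17],"rot":[0,0,0]}]'

```text
time: 4.4
tool_pos: [463.4, 9.1, 29.0]
tool_rot: [0.0, -0.0, 1.0, 0.0]
contact_force: [-0.3, -0.7, -0.8]
grip_width: 33.3
grasp_force: 25.1
```

>>> servo_tool --steps '[{"claw":1,"translation":[1,0,2],"rot":[0,0,0]},{"claw":1,"translation":[1,0,2],"rot":[0,0,0]},{"claw":1,"translation":[1,0,2],"rot":[0,0,0]},{"claw":0,"translation":[1,0,2],"rot":[0,0,0]},{"claw":-0.5,"translation":[1,0,2],"rot":[0,0,0]},{"claw":-1,"translation":[1,0,2],"rot":[0,0,0]},{"claw":-1,"translation":[1,0,2],"rot":[0,0,0]},{"claw":-1,"translation":[1,0,2],"rot":[0,0,0]},{"claw":-1,"translation":[1,0,-20],"rot":[0,0,0]},{"claw":-1,"translation":[1,0,-50],"rot":[0,0,0]},{"claw":-1,"translation":[1,0,-75],"rot":[0,0,0]},{"claw":-1,"translation":[1,0,-75],"rot":[0,0,0]}]'

```text
time: 5.4
tool_pos: [464.9, 9.2, 108.3]
tool_rot: [0.003, 0.0, 1.0, 0.001]
contact_force: [-0.1, 0.8, 0.1]
grip_width: 85.7
grasp_force: 0.0
```

>>> servo_tool --steps '[{"claw":-1,"translation":[5,35,0],"rot":[0,0,0]},{"claw":-1,"translation":[10,70,0],"rot":[0,0,0]},{"claw":-1,"translation":[16,105,0],"rot":[0,0,0]},{"claw":-1,"translation":[22,140,0],"rot":[0,0,0]},{"claw":-1,"translation":[28,175,0],"rot":[0,0,0]},{"claw":-1,"translation":[33,205,0],"rot":[0,0,0]},{"claw":-1,"translation":[33,214,0],"rot":[0,0,0]},{"claw":-1,"translation":[33,214,0],"rot":[0,0,0]},{"claw":-1,"translation":[33,214,0],"rot":[0,0,0]},{"claw":-1,"translation":[33,214,0],"rot":[0,0,0]}]'

```text
time: 6.23
tool_pos: [429.4, 221.5, 103.5]
tool_rot: [-0.0, 0.001, 1.0, -0.0]
contact_force: [-0.3, 0.3, 0.2]
grip_width: 85.2
grasp_force: 0.0
```

```bash
python3 - <<'E'
from m import *
s=snap('scene','s2.png');c=s[130:280,300:500];cv2.imwrite('pics/c3.png',cv2.resize(c,None,fx=3.5,fy=3.5,interpolation=2)[:,:,::-1])
print(env.get_obs()['tool_pos'], proj('scene',[463,9,68]),proj('scene',[608,88,8]))
for st,ce,l in comps(mask(s,'red'),(310,140,365,205)):print(st,ce)
E
```

```text
[429.4956945  221.40304043 103.59070312] [335.38429235 168.29426144] [346.53331624 240.39018336]
[328 166  15  26 324] [335.  177.9]
```

View pics/c3.png

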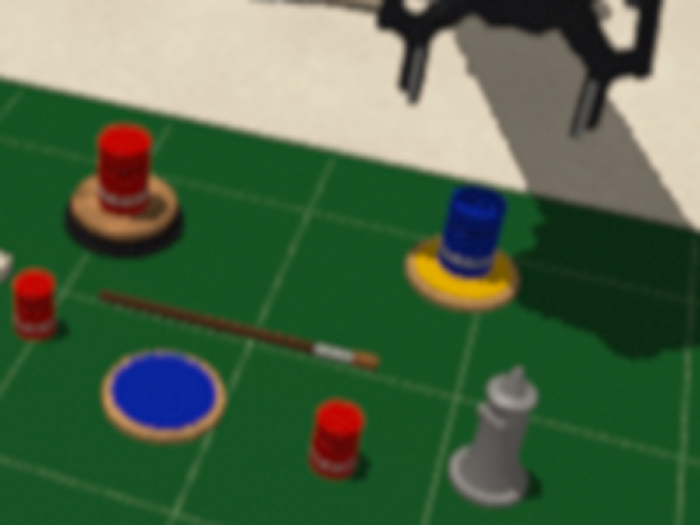

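The red pot stands upright on the stand (crop (124,170)); the blue coaster is clear, its centre at (346.6,241.4), as predicted. Grasp blue.

>>> servo_tool --steps '[{"claw":-1,"translation":[0,1,30],"rot":[0,0,0]},{"claw":-1,"translation":[0,1,60],"rot":[0,0,0]},{"claw":-1,"translation":[0,1,86],"rot":[0,0,0]},{"claw":-1,"translation":[0,1,86],"rot":[0,0,0]},{"claw":-1,"translation":[0,1,86],"rot":[0,0,0]},{"claw":0.2,"translation":[0,1,86],"rot":[0,0,0]},{"claw":0.5,"translation":[0,1,86],"rot":[0,0,0]},{"claw":1,"translation":[0,1,86],"rot":[0,0,0]},{"claw":1,"translation":[0,1,86],"rot":[0,0,0]},{"claw":1,"translation":[0,1,86],"rot":[0,0,0]},{"claw":1,"translation":[0,1,86],"rot":[0,0,0]},{"claw":1,"translation":[0,1,86],"rot":[0,0,0]}]'

```text
time: 7.28
tool_pos: [429.7, 224.4, 18.8]
tool_rot: [0.001, -0.0, 1.0, 0.0]
contact_force: [-2.1, -1.7, 7.0]
grip_width: 33.4
grasp_force: 24.2
```

>>> servo_tool --steps '[{"claw":1,"translation":[0,0,-25],"rot":[0,0,0]},{"claw":1,"translation":[0,0,-50],"rot":[0,0,0]},{"claw":1,"translation":[-5,-4,-80],"rot":[0,0,0]},{"claw":1,"translation":[-30,-23,-80],"rot":[0,0,0]},{"claw":1,"translation":[-58,-44,-80],"rot":[0,0,0]},{"claw":1,"translation":[-86,-65,-80],"rot":[0,0,0]},{"claw":1,"translation":[-114,-87,-80],"rot":[0,0,0]},{"claw":1,"translation":[-142,-108,-80],"rot":[0,0,0]},{"claw":1,"translation":[-165,-126,-80],"rot":[0,0,0]},{"claw":1,"translation":[-178,-136,-75],"rot":[0,0,0]},{"claw":1,"translation":[-178,-136,-45],"rot":[0,0,0]},{"claw":1,"translation":[-178,-136,-25],"rot":[0,0,0]}]'

```text
time: 8.28
tool_pos: [607.9, 86.7, 41.8]
tool_rot: [0.0, 0.001, 1.0, -0.0]
contact_force: [-0.2, -0.1, -0.9]
grip_width: 33.0
grasp_force: 25.3
```

>>> servo_tool --steps '[{"claw":1,"translation":[0,0,10],"rot":[0,0,0]},{"claw":1,"translation":[0,0,18],"rot":[0,0,0]},{"claw":1,"translation":[0,0,22],"rot":[0,0,0]},{"claw":1,"translation":[0,0,22],"rot":[0,0,0]},{"claw":1,"translation":[0,0,22],"rot":[0,0,0]}]'

```text
time: 8.7
tool_pos: [607.7, 88.4, 21.8]
tool_rot: [0.001, -0.0, 1.0, 0.0]
contact_force: [0.4, -0.1, 0.2]
grip_width: 33.5
grasp_force: 25.2
```

Lower 3 mm, release, rise, then go to the yellow pot (609,-119).

>>> servo_tool --steps '[{"claw":1,"translation":[0,0,3],"rot":[0,0,0]},{"claw":1,"translation":[0,0,3],"rot":[0,0,0]},{"claw":1,"translation":[0,0,3],"rot":[0,0,0]},{"claw":0,"translation":[0,0,3],"rot":[0,0,0]},{"claw":-0.5,"translation":[0,0,3],"rot":[0,0,0]},{"claw":-1,"translation":[0,0,3],"rot":[0,0,0]},{"claw":-1,"translation":[0,0,3],"rot":[0,0,0]},{"claw":-1,"translation":[0,0,3],"rot":[0,0,0]},{"claw":-1,"translation":[0,0,-20],"rot":[0,0,0]},{"claw":-1,"translation":[0,0,-50],"rot":[0,0,0]},{"claw":-1,"translation":[0,0,-85],"rot":[0,0,0]},{"claw":-1,"translation":[0,0,-85],"rot":[0,0,0]}]'

```text
time: 9.7
tool_pos: [610.6, 88.5, 112.7]
tool_rot: [0.005, 0.0, 1.0, 0.001]
contact_force: [1.7, 1.4, 0.5]
grip_width: 85.4
grasp_force: 0.0
```

>>> servo_tool --steps '[{"claw":-1,"translation":[0,-35,0],"rot":[0,0,0]},{"claw":-1,"translation":[0,-70,0],"rot":[0,0,0]},{"claw":-1,"translation":[0,-105,0],"rot":[0,0,0]},{"claw":-1,"translation":[0,-140,0],"rot":[0,0,0]},{"claw":-1,"translation":[-1,-175,0],"rot":[0,0,0]},{"claw":-1,"translation":[-1,-200,0],"rot":[0,0,0]},{"claw":-1,"translation":[-1,-207,0],"rot":[0,0,0]},{"claw":-1,"translation":[-1,-207,0],"rot":[0,0,0]},{"claw":-1,"translation":[-1,-207,0],"rot":[0,0,0]},{"claw":-1,"translation":[-1,-207,0],"rot":[0,0,0]}]'

```text
time: 10.53
tool_pos: [608.4, -116.7, 105.5]
tool_rot: [-0.0, -0.001, 1.0, 0.001]
contact_force: [-0.2, 0.3, -0.4]
grip_width: 85.2
grasp_force: 0.0
```

```bash
python3 - <<'E'
from m import *
s=snap('scene','s3.png')
print(env.get_obs()['tool_pos'], proj('scene',[608,88,58]),proj('scene',[609,-119,58]))
for c in('blue','yellow'):
  for st,ce,l in comps(mask(s,c),(220,160,465,275)):print(c,st,ce)
cv2.imwrite('pics/c4.png',cv2.resize(s[120:270,200:470],None,fx=2.9,fy=2.9,interpolation=2)[:,:,::-1])
E
```

```text
[ 608.43350681 -116.64972576  105.57598864] [347.76270354 221.30601893] [251.4481952  195.81558064]
blue [332 216  29  36 668] [346.5 234.8]
yellow [242 193  21  27 400] [251.6 205.5]
yellow [417 197  31  19 431] [431.9 205.6]
```

View pics/c4.png

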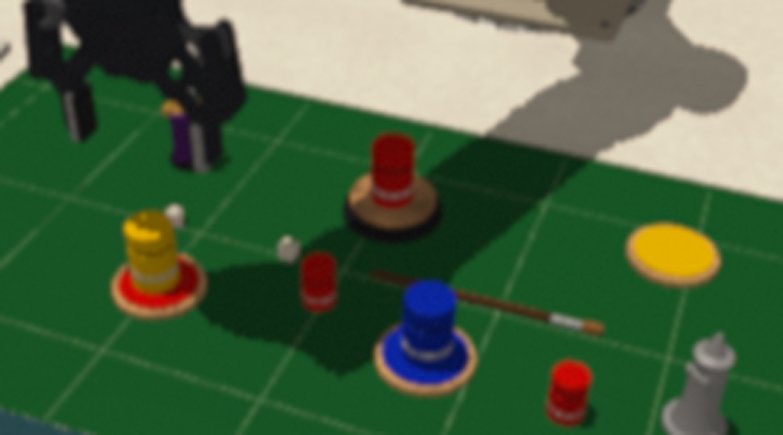

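Blue stands centred on blue (crop (430,330)); the yellow coaster matches its prediction. Grasp yellow.

>>> servo_tool --steps '[{"claw":-1,"translation":[-1,-2,30],"rot":[0,0,0]},{"claw":-1,"translation":[-1,-2,60],"rot":[0,0,0]},{"claw":-1,"translation":[-1,-2,88],"rot":[0,0,0]},{"claw":-1,"translation":[-1,-2,88],"rot":[0,0,0]},{"claw":-1,"translation":[-1,-2,88],"rot":[0,0,0]},{"claw":0.2,"translation":[-1,-2,88],"rot":[0,0,0]},{"claw":0.5,"translation":[-1,-2,88],"rot":[0,0,0]},{"claw":1,"translation":[-1,-2,88],"rot":[0,0,0]},{"claw":1,"translation":[-1,-2,88],"rot":[0,0,0]},{"claw":1,"translation":[-1,-2,88],"rot":[0,0,0]},{"claw":1,"translation":[-1,-2,88],"rot":[0,0,0]},{"claw":1,"translation":[-1,-2,88],"rot":[0,0,0]}]'

```text
time: 11.58
tool_pos: [609.9, -120.9, 19.0]
tool_rot: [0.001, -0.0, 1.0, 0.0]
contact_force: [-2.7, 0.8, 6.8]
grip_width: 33.7
grasp_force: 24.4
```

>>> servo_tool --steps '[{"claw":1,"translation":[0,0,-25],"rot":[0,0,0]},{"claw":1,"translation":[0,0,-55],"rot":[0,0,0]},{"claw":1,"translation":[0,0,-85],"rot":[0,0,0]},{"claw":1,"translation":[10,20,-85],"rot":[0,0,0]},{"claw":1,"translation":[25,50,-85],"rot":[0,0,0]},{"claw":1,"translation":[42,83,-85],"rot":[0,0,0]},{"claw":1,"translation":[59,116,-85],"rot":[0,0,0]},{"claw":1,"translation":[76,149,-85],"rot":[0,0,0]},{"claw":1,"translation":[93,182,-85],"rot":[0,0,0]},{"claw":1,"translation":[110,216,-85],"rot":[0,0,0]},{"claw":1,"translation":[127,250,-85],"rot":[0,0,0]},{"claw":1,"translation":[144,284,-85],"rot":[0,0,0]}]'

```text
time: 12.58
tool_pos: [464.1, 164.4, 103.3]
tool_rot: [0.0, 0.0, 1.0, 0.0]
contact_force: [1.5, 0.1, -0.5]
grip_width: 33.2
grasp_force: 25.1
```

>>> servo_tool --steps '[{"claw":1,"translation":[15,30,0],"rot":[0,0,0]},{"claw":1,"translation":[26,51,0],"rot":[0,0,0]},{"claw":1,"translation":[32,63,0],"rot":[0,0,0]},{"claw":1,"translation":[32,63,20],"rot":[0,0,0]},{"claw":1,"translation":[32,63,45],"rot":[0,0,0]},{"claw":1,"translation":[32,63,65],"rot":[0,0,0]},{"claw":1,"translation":[32,63,70],"rot":[0,0,0]},{"claw":1,"translation":[32,63,70],"rot":[0,0,0]},{"claw":1,"translation":[32,63,70],"rot":[0,0,0]}]'

```text
time: 13.33
tool_pos: [433.5, 226.2, 33.6]
tool_rot: [0.0, 0.0, 1.0, 0.0]
contact_force: [-0.0, -0.3, -0.3]
grip_width: 33.6
grasp_force: 25.1
```

Set down at z 19, release and rise, then move above the red pot on the stand (463,9).

>>> servo_tool --steps '[{"claw":1,"translation":[0,0,8],"rot":[0,0,0]},{"claw":1,"translation":[0,0,15],"rot":[0,0,0]},{"claw":1,"translation":[0,0,15],"rot":[0,0,0]},{"claw":1,"translation":[0,0,15],"rot":[0,0,0]},{"claw":0,"translation":[0,0,15],"rot":[0,0,0]},{"claw":-0.5,"translation":[0,0,15],"rot":[0,0,0]},{"claw":-1,"translation":[0,0,15],"rot":[0,0,0]},{"claw":-1,"translation":[0,0,15],"rot":[0,0,0]},{"claw":-1,"translation":[0,0,15],"rot":[0,0,0]},{"claw":-1,"translation":[0,0,-10],"rot":[0,0,0]},{"claw":-1,"translation":[0,0,-40],"rot":[0,0,0]},{"claw":-1,"translation":[0,0,-75],"rot":[0,0,0]}]'

```text
time: 14.33
tool_pos: [432.0, 225.4, 107.7]
tool_rot: [-0.001, -0.0, 1.0, -0.001]
contact_force: [1.5, 0.0, 0.3]
grip_width: 85.2
grasp_force: 0.0
```

>>> servo_tool --steps '[{"claw":-1,"translation":[0,0,0],"rot":[0,0,0]},{"claw":-1,"translation":[-5,-35,0],"rot":[0,0,0]},{"claw":-1,"translation":[-10,-70,0],"rot":[0,0,0]},{"claw":-1,"translation":[-15,-105,0],"rot":[0,0,0]},{"claw":-1,"translation":[-20,-140,0],"rot":[0,0,0]},{"claw":-1,"translation":[-25,-175,0],"rot":[0,0,0]},{"claw":-1,"translation":[-29,-205,0],"rot":[0,0,0]},{"claw":-1,"translation":[-29,-217,0],"rot":[0,0,0]},{"claw":-1,"translation":[-29,-217,0],"rot":[0,0,0]},{"claw":-1,"translation":[-29,-217,0],"rot":[0,0,0]},{"claw":-1,"translation":[-29,-217,0],"rot":[0,0,0]}]'

```text
time: 15.25
tool_pos: [462.1, 10.1, 107.7]
tool_rot: [0.0, -0.001, 1.0, 0.0]
contact_force: [-0.2, 0.3, -0.1]
grip_width: 85.5
grasp_force: 0.0
```

```bash
python3 - <<'E'
from m import *
s=snap('scene','s4.png')
print(env.get_obs()['tool_pos'], proj('scene',[434,226,8]),proj('scene',[434,226,58]),proj('scene',[611.7,-116.3,8]))
for c in('red','yellow'):
  for st,ce,l in comps(mask(s,c),(220,140,465,275)):print(c,st,ce)
E
```

```text
[462.099238    10.30710679 107.68958532] [432.23580209 205.42393269] [436.68548744 187.04273181] [254.52029449 215.51431102]
red [328 167  15  25 309] [334.9 178.5]
red [304 207  12  20 186] [309.4 216.4]
red [241 208  28  19 414] [254.4 216.8]
red [389 245  15  21 246] [395.7 254.9]
yellow [417 183  31  33 649] [433.4 200.1]
```

Yellow is in place (blob from row 183, upright); the red coaster matches. Grasp red on the stand.

>>> servo_tool --steps '[{"claw":-1,"translation":[0,-1,30],"rot":[0,0,0]},{"claw":-1,"translation":[0,-1,60],"rot":[0,0,0]},{"claw":-1,"translation":[0,-1,79],"rot":[0,0,0]},{"claw":-1,"translation":[0,-1,79],"rot":[0,0,0]},{"claw":-1,"translation":[0,-1,79],"rot":[0,0,0]},{"claw":0.2,"translation":[0,-1,79],"rot":[0,0,0]},{"claw":0.5,"translation":[0,-1,79],"rot":[0,0,0]},{"claw":1,"translation":[0,-1,79],"rot":[0,0,0]},{"claw":1,"translation":[0,-1,79],"rot":[0,0,0]},{"claw":1,"translation":[0,-1,79],"rot":[0,0,0]},{"claw":1,"translation":[0,-1,79],"rot":[0,0,0]},{"claw":1,"translation":[0,-1,79],"rot":[0,0,0]}]'

```text
time: 16.3
tool_pos: [462.7, 8.2, 29.6]
tool_rot: [0.001, -0.0, 1.0, 0.0]
contact_force: [-1.0, 0.1, 6.0]
grip_width: 33.3
grasp_force: 24.3
```

>>> servo_tool --steps '[{"claw":1,"translation":[0,0,-25],"rot":[0,0,0]},{"claw":1,"translation":[0,0,-50],"rot":[0,0,0]},{"claw":1,"translation":[0,0,-70],"rot":[0,0,0]},{"claw":1,"translation":[-15,-13,-70],"rot":[0,0,0]},{"claw":1,"translation":[-43,-36,-70],"rot":[0,0,0]},{"claw":1,"translation":[-71,-60,-70],"rot":[0,0,0]},{"claw":1,"translation":[-99,-83,-70],"rot":[0,0,0]},{"claw":1,"translation":[-125,-105,-70],"rot":[0,0,0]},{"claw":1,"translation":[-142,-119,-70],"rot":[0,0,0]},{"claw":1,"translation":[-148,-124,-70],"rot":[0,0,0]},{"claw":1,"translation":[-148,-124,-45],"rot":[0,0,0]},{"claw":1,"translation":[-148,-124,-20],"rot":[0,0,0]}]'

```text
time: 17.3
tool_pos: [611.4, -116.3, 49.3]
tool_rot: [0.002, 0.0, 1.0, -0.0]
contact_force: [0.0, -0.1, -1.2]
grip_width: 33.3
grasp_force: 25.3
```

>>> servo_tool --steps '[{"claw":1,"translation":[0,0,10],"rot":[0,0,0]},{"claw":1,"translation":[0,0,20],"rot":[0,0,0]},{"claw":1,"translation":[0,0,26],"rot":[0,0,0]},{"claw":1,"translation":[0,0,26],"rot":[0,0,0]},{"claw":1,"translation":[0,0,26],"rot":[0,0,0]}]'

```text
time: 17.72
tool_pos: [610.6, -115.8, 23.5]
tool_rot: [0.0, -0.0, 1.0, 0.0]
contact_force: [0.7, -0.1, -0.5]
grip_width: 33.2
grasp_force: 25.3
```

>>> servo_tool --steps '[{"claw":1,"translation":[0,0,4],"rot":[0,0,0]},{"claw":1,"translation":[0,0,4],"rot":[0,0,0]},{"claw":1,"translation":[0,0,4],"rot":[0,0,0]},{"claw":0,"translation":[0,0,4],"rot":[0,0,0]},{"claw":-0.5,"translation":[0,0,4],"rot":[0,0,0]},{"claw":-1,"translation":[0,0,4],"rot":[0,0,0]},{"claw":-1,"translation":[0,0,4],"rot":[0,0,0]},{"claw":-1,"translation":[0,0,4],"rot":[0,0,0]},{"claw":-1,"translation":[0,0,-25],"rot":[0,0,0]},{"claw":-1,"translation":[0,0,-60],"rot":[0,0,0]},{"claw":-1,"translation":[0,0,-95],"rot":[0,0,0]},{"claw":-1,"translation":[0,0,-110],"rot":[0,0,0]}]'

```text
time: 18.72
tool_pos: [611.9, -116.4, 137.6]
tool_rot: [0.003, 0.0, 1.0, -0.0]
contact_force: [0.9, 0.2, 0.4]
grip_width: 85.0
grasp_force: 0.0
```

>>> servo_tool --steps '[{"claw":-1,"translation":[1,30,0],"rot":[0,0,0]},{"claw":-1,"translation":[2,65,0],"rot":[0,0,0]},{"claw":-1,"translation":[4,100,0],"rot":[0,0,0]},{"claw":-1,"translation":[5,135,0],"rot":[0,0,0]},{"claw":-1,"translation":[6,170,0],"rot":[0,0,0]},{"claw":-1,"translation":[7,205,0],"rot":[0,0,0]},{"claw":-1,"translation":[8,240,0],"rot":[0,0,0]},{"claw":-1,"translation":[10,275,0],"rot":[0,0,0]},{"claw":-1,"translation":[12,310,0],"rot":[0,0,0]},{"claw":-1,"translation":[13,340,0],"rot":[0,0,0]},{"claw":-1,"translation":[14,365,0],"rot":[0,0,0]},{"claw":-1,"translation":[14,375,0],"rot":[0,0,0]}]'

```text
time: 19.72
tool_pos: [594.6, 264.1, 132.5]
tool_rot: [-0.0, -0.003, 1.0, 0.001]
contact_force: [-0.1, 1.0, -0.1]
grip_width: 85.4
grasp_force: 0.0
```

```bash
python3 - <<'E'
from m import *
s=snap('scene','s5.png')
print(env.get_obs()['tool_pos'],[proj('scene',[597,y,z]).round(1) for y,z in((264,5),(264,80))])
for n in('s0.png','s5.png'):
  im=cv2.imread('pics/'+n); h=cv2.cvtColor(im,cv2.COLOR_BGR2HSV)
  for st,ce,l in comps(cv2.inRange(h,(0,0,60),(180,60,255)),(418,225,465,280),40):
    ys,xs=np.nonzero(l); b=ys>ys.max()-14
    print(st,ce,'tip',xs[ys==ys.min()].mean(),ys.min(),'base x',xs[b].min(),xs[b].max(),'bot',ys.max())
cv2.imwrite('pics/c5.png',cv2.resize(s[100:290,200:500],None,fx=2.6,fy=2.6,interpolation=2)[:,:,::-1])
E
```

```text
[594.70874934 264.19955197 132.36593948] [array([438.7, 263.3]), array([447.3, 233.8])]
[428 235  26  40 599] [441.3 256.8] tip 447.5 235 base x 428 449 bot 274
[428 236  25  39 601] [441.3 257.2] tip 447.0 236 base x 428 450 bot 274
```

View pics/c5.png

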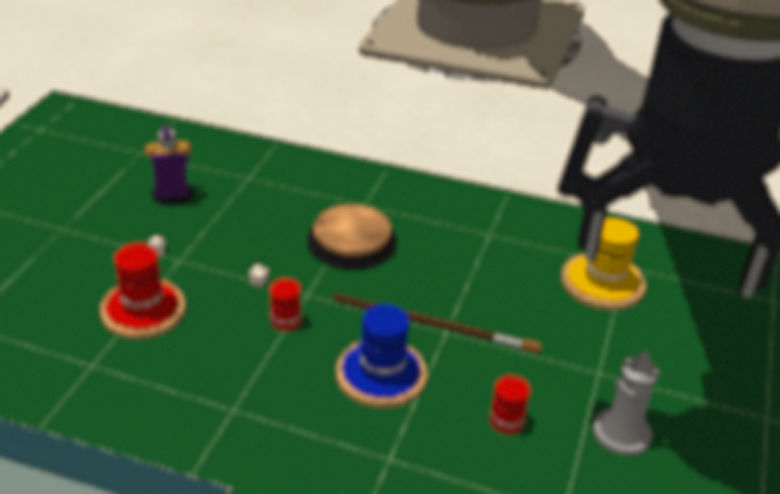

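All three pots are upright on their own coasters; knight, glass and small pots untouched. The wizard's base centre (439,263) and tip (447,235) match (597,264). Grasp it with a half-closed claw, clear of the small red pot.

>>> servo_tool --steps '[{"claw":-0.3,"translation":[-3,0,0],"rot":[0,0,0]},{"claw":-0.3,"translation":[-3,0,0],"rot":[0,0,0]},{"claw":-0.3,"translation":[-3,0,0],"rot":[0,0,0]},{"claw":-0.3,"translation":[-3,0,25],"rot":[0,0,0]},{"claw":-0.3,"translation":[-3,0,55],"rot":[0,0,0]},{"claw":-0.3,"translation":[-3,0,85],"rot":[0,0,0]},{"claw":-0.3,"translation":[-3,0,105],"rot":[0,0,0]},{"claw":-0.3,"translation":[-3,0,113],"rot":[0,0,0]},{"claw":-0.3,"translation":[-3,0,113],"rot":[0,0,0]},{"claw":-0.3,"translation":[-3,0,113],"rot":[0,0,0]}]'

```text
time: 20.6
tool_pos: [599.9, 258.3, 20.7]
tool_rot: [0.0, 0.001, 1.0, 0.0]
contact_force: [1.1, 0.4, -0.2]
grip_width: 55.6
grasp_force: 0.0
```

>>> servo_tool --steps '[{"claw":0.3,"translation":[0,0,0],"rot":[0,0,0]},{"claw":0.4,"translation":[0,0,0],"rot":[0,0,0]},{"claw":0.5,"translation":[0,0,0],"rot":[0,0,0]},{"claw":0.6,"translation":[0,0,0],"rot":[0,0,0]},{"claw":1,"translation":[0,0,0],"rot":[0,0,0]},{"claw":1,"translation":[0,0,0],"rot":[0,0,0]},{"claw":1,"translation":[0,0,0],"rot":[0,0,0]},{"claw":1,"translation":[0,0,0],"rot":[0,0,0]}]'

```text
time: 21.27
tool_pos: [600.0, 259.7, 21.4]
tool_rot: [0.001, -0.0, 1.0, 0.001]
contact_force: [-1.4, 0.6, 8.5]
grip_width: 21.3
grasp_force: 24.9
```

>>> servo_tool --steps '[{"claw":1,"translation":[0,0,-20],"rot":[0,0,0]},{"claw":1,"translation":[0,0,-50],"rot":[0,0,0]},{"claw":1,"translation":[0,0,-80],"rot":[0,0,0]},{"claw":1,"translation":[0,0,-90],"rot":[0,0,0]},{"claw":1,"translation":[10,-18,-90],"rot":[0,0,0]},{"claw":1,"translation":[24,-44,-90],"rot":[0,0,0]},{"claw":1,"translation":[40,-74,-90],"rot":[0,0,0]},{"claw":1,"translation":[56,-104,-90],"rot":[0,0,0]},{"claw":1,"translation":[72,-134,-90],"rot":[0,0,0]},{"claw":1,"translation":[88,-163,-90],"rot":[0,0,0]},{"claw":1,"translation":[104,-192,-90],"rot":[0,0,0]},{"claw":1,"translation":[118,-217,-90],"rot":[0,0,0]}]'

```text
time: 22.27
tool_pos: [479.9, 40.1, 109.8]
tool_rot: [0.0, 0.0, 1.0, 0.0]
contact_force: [0.2, -0.8, -0.0]
grip_width: 20.9
grasp_force: 24.8
```

>>> servo_tool --steps '[{"claw":1,"translation":[10,-18,0],"rot":[0,0,0]},{"claw":1,"translation":[17,-29,0],"rot":[0,0,0]},{"claw":1,"translation":[19,-33,0],"rot":[0,0,0]},{"claw":1,"translation":[19,-33,0],"rot":[0,0,0]},{"claw":1,"translation":[19,-33,15],"rot":[0,0,0]},{"claw":1,"translation":[19,-33,35],"rot":[0,0,0]},{"claw":1,"translation":[19,-33,52],"rot":[0,0,0]},{"claw":1,"translation":[19,-33,60],"rot":[0,0,0]},{"claw":1,"translation":[19,-33,60],"rot":[0,0,0]},{"claw":1,"translation":[19,-33,60],"rot":[0,0,0]}]'

```text
time: 23.1
tool_pos: [462.5, 9.8, 49.9]
tool_rot: [-0.0, -0.001, 1.0, -0.0]
contact_force: [0.8, 0.1, -0.5]
grip_width: 21.0
grasp_force: 24.8
```

```bash
python3 - <<'E'
from m import *
snap('scene','s6.png');s=cv2.imread('pics/s6.png')
p=env.get_obs()['tool_pos'];print(p,[proj('scene',[462,9.4,z]).round(1) for z in(18,30)])
cv2.imwrite('pics/c6.png',cv2.resize(s[110:220,270:400],None,fx=5,fy=5,interpolation=2))
E
```

```text
[462.88454512   9.6374772   50.41440751] [array([335.1, 186.3]), array([335.2, 182.1])]
```

View pics/c6.png

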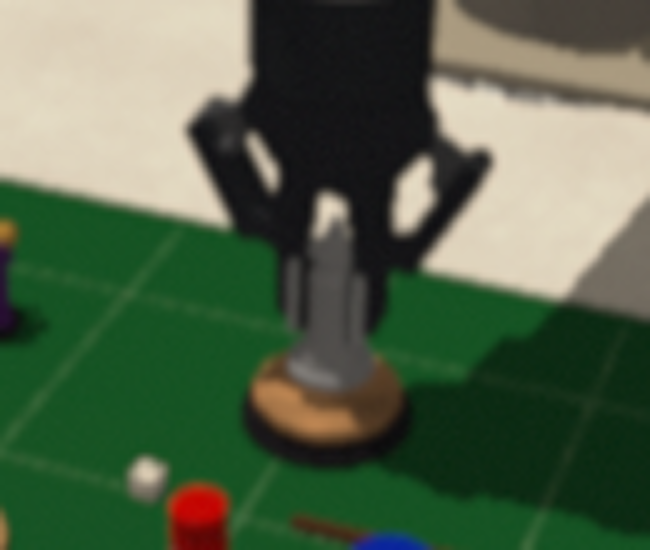

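The wizard is held upright above the stand (base at crop (330,367), cork centre about (328,400)). Set it down and release.

>>> servo_tool --steps '[{"claw":1,"translation":[1,0,5],"rot":[0,0,0]},{"claw":1,"translation":[1,0,10],"rot":[0,0,0]},{"claw":1,"translation":[1,0,10],"rot":[0,0,0]},{"claw":1,"translation":[1,0,10],"rot":[0,0,0]},{"claw":1,"translation":[1,0,10],"rot":[0,0,0]}]'

```text
time: 23.57
tool_pos: [461.1, 9.0, 39.9]
tool_rot: [0.0, -0.0, 1.0, 0.0]
contact_force: [-0.2, -0.1, -1.0]
grip_width: 21.0
grasp_force: 24.8
```

>>> servo_tool --steps '[{"claw":0.4,"translation":[0,0,0],"rot":[0,0,0]},{"claw":0.2,"translation":[0,0,0],"rot":[0,0,0]},{"claw":-0.2,"translation":[0,0,0],"rot":[0,0,0]},{"claw":-1,"translation":[0,0,0],"rot":[0,0,0]},{"claw":-1,"translation":[0,0,0],"rot":[0,0,0]},{"claw":-1,"translation":[0,0,0],"rot":[0,0,0]},{"claw":-1,"translation":[0,0,-20],"rot":[0,0,0]},{"claw":-1,"translation":[0,0,-50],"rot":[0,0,0]},{"claw":-1,"translation":[0,0,-85],"rot":[0,0,0]},{"claw":-1,"translation":[0,0,-120],"rot":[0,0,0]},{"claw":-1,"translation":[0,0,-120],"rot":[0,0,0]},{"claw":-1,"translation":[0,0,-120],"rot":[0,0,0]}]'

```text
time: 24.57
tool_pos: [462.4, 9.2, 161.6]
tool_rot: [0.002, -0.0, 1.0, 0.001]
contact_force: [0.1, -0.0, -0.6]
grip_width: 85.4
grasp_force: 0.0
```

```bash
python3 - <<'E'
from m import *
s=snap('scene','s7.png');print(env.get_obs()['tool_pos'])
cv2.imwrite('pics/c7.png',cv2.resize(s[130:290,215:475],None,fx=3,fy=3,interpolation=2)[:,:,::-1])
E
```

```text
[461.30788801   9.11962835 160.02288267]
```

View pics/c7.png

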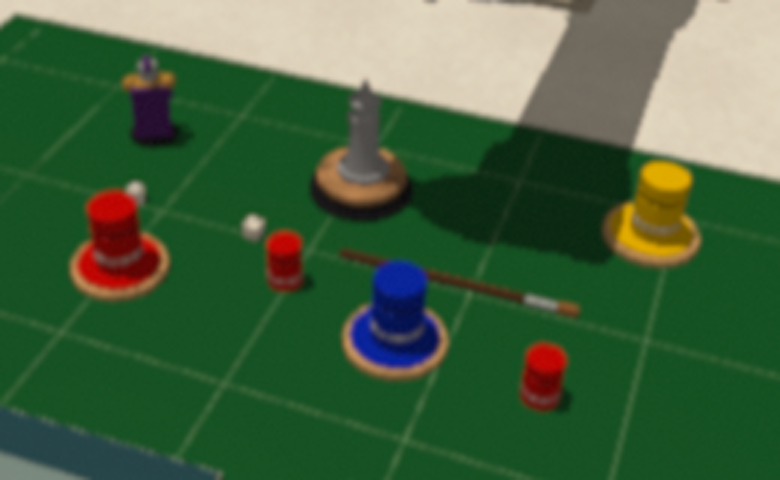

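The wizard stands upright on the cork (base at crop (364,165)). The pots are centred on their own coasters, the knight is unmoved, and the gripper is clear above. Handing in.

```bash
python3 -c "
from bench import env
print(env.job_done())"
```

```text
the job is handed in; nothing more can be done
None
```

I handed the job in at about 25 s. The last picture showed the red, blue and yellow pots upright on their own coasters, the grey wizard upright on the cork stand and the knight unmoved; the glass was outside that crop, but the arm never went near it. The verdict was not shown.

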